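Start a 15-minute cure in the light-curing unit

ROBOT

A 6-joint arm with a two-finger parallel gripper is mounted at the origin on a cart in front of the work surface, level with it; the furniture and walls round the work are solid. World frame = base frame: x ahead of the robot, y to its left, z up, the work surface at z = 0. Lengths are in m, angles in rad, forces in N, time in s.
With the tool pointing down it reaches from about 0.3 to 0.75 m from the base axis. Payload 8.5 kg.
Tool frame: the origin (TCP) lies at the very end of the fingers, on their centre line; the grasp point (between the pads) lies ctrl.grip_point_offset behind it (ctrl.grip_point_offset is the distance from the TCP to the grasp point, in m); z points along the fingers, y is the line along which they close (so a half turn about z gives the same grasp; the last joint's range is limited). The gripper opens to 85 mm and grips with 20 to 120 N. Pads are 22 mm wide; open, the fingers measure 114 mm over their backs; the gripper's body (76 mm by 85 mm) begins 54 mm behind the grasp point. The pads swing forward as they close: fully open they stand 13 mm farther back than shut.
Start: joints at [0.934, 0.381, 1.297, -0, 1.464, -0.215], TCP at [0.225, 0.502, 0.231] pointing down, gripper open.
Joint ranges: [-3.11, 3.11], [-0.89, 2.33], [0.22, 2.48], [-1.42, 4.56], [0.17, 2.85], [-2.88, 2.88]. Speed limits (rad/s): [2.39, 2.39, 3.14, 3.14, 3.14, 3.14].

INTERFACE

Orientations are given as a rotation vector (axis times angle).
In Python, from station import readout, optics, workorder, ctrl gives the robot as it stands. The module is installed in compiled form; this text tells all that it offers.
- The arm moves only by the tool carry_out, never from a script. Its argument "plan" is a list of rows, each a list of 4 numbers: the shift along the tool's x, y, z in cm, then the turn about the tool's z in degrees. In form: [[tx, ty, tz, turn], ...]. A call has 1 to 10 rows; each row is the pose to reach, as a shift and turn from the pose commanded when the call began, along the tool's axes at that moment; what a row does not reach only later rows make up. A row lasts 1/12 s, in which the tool goes at most 41.7 mm and 7.16 degrees, less where a joint would pass 70% of its speed; a pose out of reach is approached as far as the arm can. A call with a gripper value outside its range is refused whole. "fingers" is the finger opening in cm, from 0 to 8.54, set as the call begins (left out, the last holds). The fingers move at their own pace and stop on an object; the grip force is fixed at half the most. Time passes only in rows, so rows that repeat a pose let the fingers close. It gives the time, the measured TCP pose, the force, the opening and the grip force at its end, in the units of the state.
- readout.get_obs(): the state, without advancing time (a new reading comes with each control period).
- optics.get_image(name): name is "scene" or "top" or "wrist"; returns a dict with "color" (400x640x3 uint8, red, green, blue), "intrinsics" (3x3 intrinsics, pixels), "rvec" (rotation vector, rad) and "tvec" (3), from world to camera coordinates, as OpenCV has them; the wrist camera has in their place "hand_eye" (4x4, takes a point from camera to tool coordinates, whose origin is the TCP and whose axes are the flange's). Camera axes: x right, y down, z forward; pixel columns grow to the right and rows downward; lengths in m; the calibration is good to about 2 mm. The wrist camera is an equidistant fisheye: a pixel r from the principal point sees the ray r / f radians off the axis. A picture is of the moment at which its call begins: read the wrist's pose just before it. There is no depth.
- workorder.close_job(): hands the job in; it is judged then, once.
The state is a dict: "time_s": time; "q": joint angles; "joint_velocities": joint speeds; "effort": joint torques, N m; "eef_pos": TCP position; "eef_rot": TCP orientation; "contact_force": force on the tool from outside, world axes, zero at the start; "moment": the same for the moment, N m; "grip_width": finger opening in m; "grasp_force": force on a finger pad.
Only numpy, scipy, OpenCV 4.12 (cv2) and the standard library are available. Lean on these libraries where they do the work, as an engineer would, in place of code of your own. Each camera call takes 0.05 s, during which the arm holds its last target. There are 200 camera calls.

TASK

Start the cure: with the fingertips alone, gently push the drawer of the light-curing unit fully shut and push the dial's bar round until its index line meets the 15-minute line, the fourth of the five long lines counted clockwise; then press the far half of the rocker switch down to switch the unit on. Do not grip or pinch anything, do not touch the work in the drawer, and leave the other things on the bench where they are.

Things in the scene. Friction and masses are not known exactly. Their poses are not given: they have to be found in the camera images.
- curing_unit: Light-curing unit: grey box 160 mm deep (x), 240 wide (y), 96 tall, fixed. Origin: centre of its underside; +x to its back, +y to its left. Its front face (x = -80 mm) looks at the robot. A dark control panel slopes up from z = 66 mm at the front edge by 15 degrees; behind it a flat deck at z = 96 mm.
- control_panel: The sloping control panel, 108 mm up the slope, 220 mm wide. Origin: on its face at the axis of the dial (the left half of the panel); +x up the slope (away from the robot), +y to the left, +z square out of the face. The rocker switch stands 112 mm to the right of the dial (at y = -112 mm).
- time_dial (a joint): Turn of the time dial (rad): 0 = index at the first long line (0 min, lower left), grows clockwise seen from above, stop at 4.19. Scale: a line each minute (0.2094 rad), a long one each 5 minutes, so the long lines are 0, 5, 10, 15, 20 min; 15 min is at 3.14 rad, 60 degrees clockwise from straight up the slope. Turns stiffly (0.05 N m, about 2.5 N at the bar's end), stays where left.
- dial_grip: The dial: a raised bar to push it by, 47 mm long, 13 wide at most, from 5 to 24 mm above the panel face. Origin: on the dial's axis at the panel face; +x along the bar to its pointed index end (24 mm away, white line); blunt end 22 mm from the axis; +z out of the panel. Under the bar its round skirt, 57 mm across, 5 mm thick, bears the index line.
- index_tip (a point): Outer end of the index line on the dial's skirt, 28.5 mm from the axis.
- line_15 (a point): Inner end of the 15-minute line on the panel, the fourth long line clockwise; 30.5 mm from the dial's axis. The long lines run from there 12.5 mm outward.
- drawer (a joint): How far the drawer stands open, in m: 0 is fully shut, it opens towards the front (unit -x). It slides with about 2 N of friction and stays where it is left.
- drawer_front: The drawer's front with its steel bar pull: a panel 220 mm wide (y), 47 mm tall, from 7 to 54 mm above the worktop, 12 mm thick; before it, centre line 18 mm off its face and 38 mm above the worktop, a 10 mm round bar, 90 mm long along y. Axes as the unit's; origin at the middle of the panel's back face, 6 mm above the worktop.
- pull_mid (a point): Middle of the pull's bar, on its centre line, 38 mm above the worktop; moves with the drawer. With the drawer shut it is 110 mm before the unit's origin.
- setup_tray: The work to be cured: pink tray with rows of teeth, 73 x 98 x 28 mm, lying in the drawer. Origin: centre of its underside.
- rocker (a joint): Turn of the black rocker switch in rad: 0 is off (far half stands up), 0.36 is on (far half pressed right down). It takes about 3 N on the far half and stays where it is left.
- rocker_far (a point): Point on the top of the rocker's far half (the half farther up the slope, marked with a white bar), where it is pressed: 14 mm from the rocker's pivot; the rocker is 44 mm long up the slope, 26 mm wide. It goes down about 5 mm.
- dish: Small faceted glass-like dish, 34 x 34 x 22 mm, on the unit's flat deck behind the panel. A loose bystander, origin at the centre of its underside.
- wheel: Felt polishing wheel, 36 mm across, 12 mm thick, on the unit's flat deck behind the panel. A loose bystander, origin at the centre of its underside.
- art: Brass articulator, 87 x 98 x 95 mm, left of the unit. A loose bystander, origin at the centre of its underside.
- wax: Pink wax block, 32 x 55 x 14 mm, left of the drawer. A loose bystander, origin at the centre of its underside.
- pot: Open round pot of grey powder, 90 mm across, 34 mm tall, right of the unit. A loose bystander, origin at the centre of its underside.
- clamp: Steel hemostat, 149 mm long, 7 mm thick, lying right of the drawer. A loose bystander, origin at the centre of its underside.
- blue_spatula: Spatula with a blue handle, 140 mm long, 10 mm thick, lying right of the drawer. A loose bystander, origin at the centre of its underside.

How it is judged:
On the way, in this order (a step that is already met when the one before it is completed fails the run):
1. with the switch still off, the drawer is fully shut and the dial's index stands at the 15-minute line (value of joint drawer below 0.004 m and value of joint time_dial between 3.05659 and 3.22659 rad and value of joint rocker below 0.1 rad), for 0.2 s.
2. the rocker switch is pressed on, the drawer shut and the dial at the line (value of joint rocker above 0.3 rad and value of joint drawer below 0.004 m and value of joint time_dial between 3.05659 and 3.22659 rad), for 0.2 s.
At the end, for the whole second after the job is handed in: Drawer shut to within 4 mm, dial at rest with its index within 0.085 rad (about 5 degrees, 2.4 mm at the rim) of the 15-minute line, rocker switched on (above 0.30 of 0.36 rad) (all of step 2 and velocity of joint time_dial between -0.05 and 0.05 rad/s); the robot touches nothing.
It fails at once if one of the loose things round the unit is moved by more than 30 mm or picked up (distance of any of dish, wheel, art, wax, pot, clamp, blue_spatula from where it was at the start of the episode above 0.03 m).
It fails at once if the dial is pinched or forced (more than 25 N) (contact force between the fingers and dial_grip above 25 N).
It fails at once if the drawer's front or pull is pinched or slammed (more than 32 N) (contact force between the fingers and drawer_front above 32 N).
It fails at once if the work in the drawer is touched (contact force between anything else and setup_tray above 0.5 N).
It also fails if it takes over 58 s, if anything falls off the work surface, if the arm or the gripper's body presses on something with over 40 N, if the wrist force passes 120 N, or if a joint passes its speed limit or range.

## Working session

There is one attempt and no reset: what is moved stays moved. The work goes in short steps, Python scripts to look and compute and a tool call to move; the robot and the scene stay as the last step left them, time stands still between calls to the robot, and variables do not carry over. Pictures are saved under pics/ and viewed, at most 10 in all, crops included, and the job is handed in when it is done.

Besides the shell and the picture viewer there is one more tool, called after "Request:" in YAML: its name, and indented under it one key for each argument. carry_out: Moves the arm, as the interface text tells. Its arguments: {"type":"object","properties":{"plan":{"type":"array","items":{"type":"array","items":{"type":"number"}}},"fingers":{"type":"number"}},"required":["plan"]}

```bash
mkdir -p pics; cat > h.py <<'E'
import numpy as np,cv2
from station import readout,optics,workorder,ctrl
from scipy.spatial.transform import Rotation as R
def cam(n):
    d=optics.get_image(n);cv2.imwrite
    return d
def proj(d,p):
    return cv2.projectPoints(np.float64(p).reshape(-1,3),np.float64(d['rvec']),np.float64(d['tvec']),np.float64(d['intrinsics']),None)[0].reshape(-1,2)
def ray(d,uv):
    M=R.from_rotvec(np.ravel(d['rvec'])).as_matrix();o=-M.T@np.ravel(d['tvec'])
    v=M.T@np.linalg.inv(d['intrinsics'])@np.array([uv[0],uv[1],1.]);return o,v/np.linalg.norm(v)
def plane(d,uv,z):
    o,v=ray(d,uv);return o+v*(z-o[2])/v[2]
def tri(d1,a,d2,b):
    o1,v1=ray(d1,a);o2,v2=ray(d2,b)
    s=np.linalg.lstsq(np.c_[v1,-v2],o2-o1,rcond=None)[0]
    p,q=o1+s[0]*v1,o2+s[1]*v2;return (p+q)/2,np.linalg.norm(p-q)
E
python3 - <<'E'
from h import *
import pickle
D={}
for n in("scene","top","wrist"):
    d=optics.get_image(n);D[n]=d;cv2.imwrite(f'pics/{n}0.png',d['color'][:,:,::-1])
pickle.dump(D,open('d0.pkl','wb'))
o=readout.get_obs();print(o['time_s'],o['eef_pos'],o['eef_rot'],o['grip_width'],ctrl.grip_point_offset);print(D['top']['tvec'],D['scene']['tvec'],D['top']['intrinsics'],D['wrist']['hand_eye'])
E
```

```text
0.15 [0.22502694 0.50162638 0.23086034] [-6.57537759e-01 -3.07155058e+00  1.53953689e-03] 0.08560873562503146 0.0187
[0.03923482 0.64701473 0.84306086] [-0.35497879  0.35041349  0.5958749 ] [[458.8982998    0.         319.25019626]
 [  0.         458.8982998  199.68149665]
 [  0.           0.           1.        ]] [[-5.36657670e-04 -9.51957536e-01 -3.06229589e-01  7.80865799e-02]
 [ 9.99998726e-01 -5.04919044e-05 -1.59550499e-03 -7.30901489e-04]
 [ 1.50339088e-03 -3.06230055e-01  9.51956350e-01 -1.41931093e-01]
 [ 0.00000000e+00  0.00000000e+00  0.00000000e+00  1.00000000e+00]]
```

View pics/top0.png

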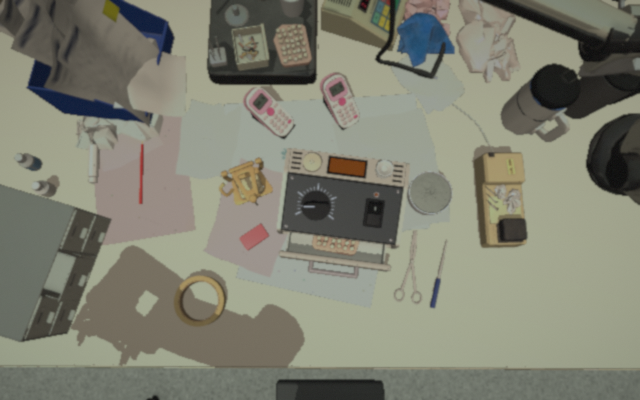

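View pics/scene0.png

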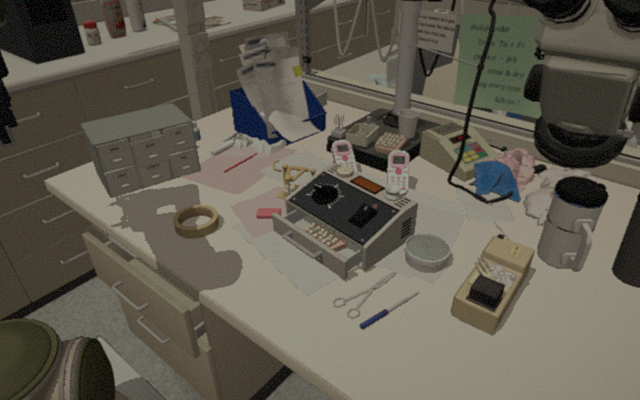

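The top view shows the unit (about 345,205), the dial at (317,204), the rocker at (374,211) and the open drawer with its pull at (332,270). I'll enlarge both views for measuring.

```bash
python3 - <<'E'
from h import *
import pickle
D=pickle.load(open('d0.pkl','rb'))
a=D['top']['color'][140:285,265:425,::-1];b=D['scene']['color'][160:280,265:425,::-1]
a=cv2.resize(a,None,fx=4.5,fy=4.5,interpolation=cv2.INTER_CUBIC)[:600]
b=cv2.resize(b,None,fx=5,fy=5,interpolation=cv2.INTER_CUBIC)
a=cv2.resize(D['top']['color'][142:282,265:425,::-1],None,fx=4,fy=4,interpolation=cv2.INTER_CUBIC)
cv2.imwrite('pics/tc.png',cv2.convertScaleAbs(a,alpha=1.6));cv2.imwrite('pics/sc.png',cv2.convertScaleAbs(b,alpha=1.6))
E
```

```text
(no output)
```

View pics/tc.png

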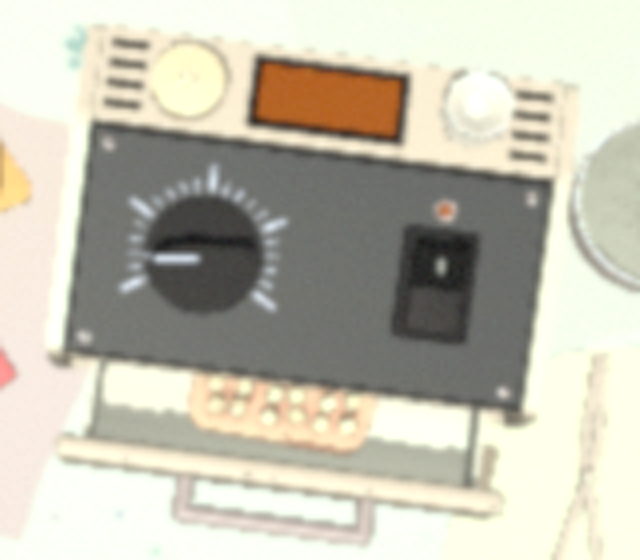

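View pics/sc.png

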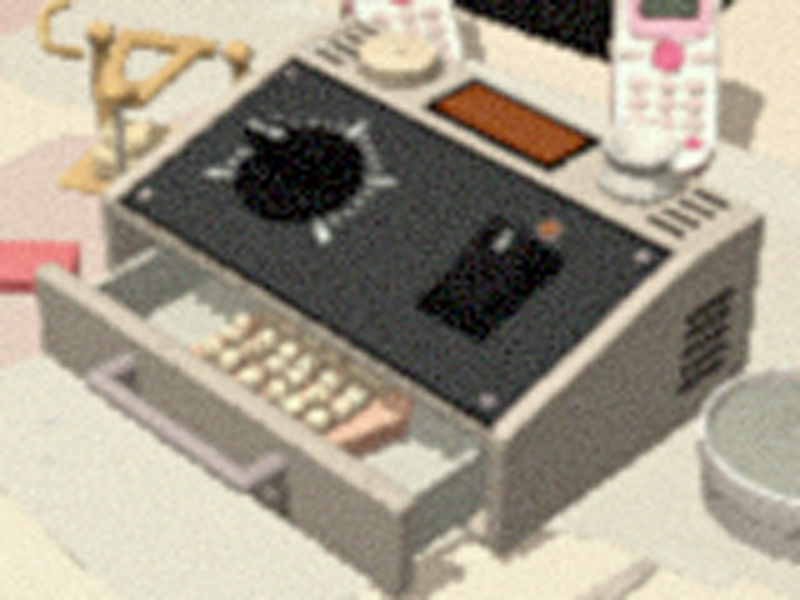

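The crops show the four panel screws, the dial's index between the 0 and 5 lines, and the drawer about half an inch-plus open with its pull bar. Next I triangulate these.

```bash
cat > m.py <<'E'
from h import *
import pickle
D=pickle.load(open('d0.pkl','rb'));T,S=D['top'],D['scene']
t=lambda p:((p[0]+.5)/4-.5+265,(p[1]+.5)/4-.5+142)
s=lambda p:((p[0]+.5)/5-.5+265,(p[1]+.5)/5-.5+160)
P={'sBL':((108,144),(292,70)),'sBR':((532,200),(643,257)),'sFL':((84,337),(146,193)),'sFR':((503,393),(487,400)),
'cBL':((92,122),(297,55)),'cBR':((552,180),(672,255)),'cFL':((65,352),(125,205)),'cFR':((522,408),(490,425)),
'line0':((120,290),(322,238)),'line5':((133,199),(207,174)),'line20':((272,309),(390,182)),'led':((446,210),(549,228)),
'pullL':((181,515),(95,380)),'pullR':((366,537),(258,483)),'frTL':((62,440),(42,268)),'frTR':((495,503),(410,512)),'wheel':((188,78),(400,50)),'dish':((480,95),(645,140))}
if __name__=='__main__':
    Q={}
    for k,(a,b) in P.items():
        Q[k],e=tri(T,t(a),S,s(b));print(k,Q[k].round(4),round(e,4))
    # fit yaw,xy from corners (known local)
    L={'cBL':(24.3,110),'cBR':(24.3,-110),'cFL':(-80,110),'cFR':(-80,-110)}
    A=np.array([L[k] for k in L])/1e3;B=np.array([Q[k][:2] for k in L])
    a0,b0=A-A.mean(0),B-B.mean(0)
    th=np.arctan2((a0[:,0]*b0[:,1]-a0[:,1]*b0[:,0]).sum(),(a0*b0).sum())
    c,n=np.cos(th),np.sin(th);Rm=np.array([[c,-n],[n,c]]);o=B.mean(0)-Rm@A.mean(0)
    print('unit',o,np.degrees(th));
    for k in Q: print(k,(Rm.T@(Q[k][:2]-o)).round(4),Q[k][2].round(4))
E
python3 m.py
```

```text
sBL [0.6832 0.0964 0.096 ] 0.0021
sBR [ 0.6581 -0.1062  0.0934] 0.002
sFL [0.5941 0.1075 0.0702] 0.0028
sFR [ 0.5681 -0.094   0.0701] 0.0019
cBL [0.6945 0.1037 0.0961] 0.0037
cBR [ 0.6673 -0.1152  0.0935] 0.0001
cFL [0.5882 0.1164 0.0631] 0.0046
cFR [ 0.5604 -0.1024  0.0673] 0.0006
line0 [0.6387 0.0744 0.0339] 0.0503
line5 [0.6508 0.0977 0.0593] 0.0339
line20 [0.6134 0.0068 0.1043] 0.0328
led [ 0.6528 -0.0648  0.0929] 0.0015
pullL [0.5102 0.0606 0.0403] 0.0015
pullR [ 0.5016 -0.0315  0.0393] 0.0056
frTL [0.5439 0.1202 0.0523] 0.0026
frTR [ 0.5177 -0.0935  0.0474] 0.0046
wheel [0.7135 0.0582 0.1063] 0.0028
dish [ 0.7029 -0.0782  0.1163] 0.0005
unit [ 0.65525373 -0.00284111] -7.106156204370652
sBL [0.0155 0.102 ] 0.096
sBR [ 0.0156 -0.1022] 0.0934
sFL [-0.0744  0.1019] 0.0702
sFR [-0.0752 -0.1012] 0.0701
cBL [0.0258 0.1106] 0.0961
cBR [ 0.0258 -0.11  ] 0.0935
cFL [-0.0812  0.11  ] 0.0631
cFR [-0.0818 -0.1106] 0.0673
line0 [-0.0259  0.0746] 0.0339
line5 [-0.0168  0.0992] 0.0593
line20 [-0.0428  0.0044] 0.1043
led [ 0.0052 -0.0618] 0.0929
pullL [-0.1518  0.045 ] 0.0403
pullR [-0.149  -0.0475] 0.0393
frTL [-0.1257  0.1083] 0.0523
frTR [-0.1253 -0.107 ] 0.0474
wheel [0.0503 0.0678] 0.1063
dish [ 0.0566 -0.0689] 0.1163
```

```bash
cat >> h.py <<'E'
U0=np.array([.6550,-.0028,0]);YAW=np.radians(-7.1);RU=R.from_euler('z',YAW).as_matrix()
DIAL=None
def uw(p): return U0+RU@np.array(p)
def go(target,yaw=None):
    """shift (cm) in tool axes and turn (deg) from measured pose to a world target / tool-x yaw"""
    o=readout.get_obs();M=R.from_rotvec(o['eef_rot']).as_matrix()
    y0=np.degrees(np.arctan2(M[1,0],M[0,0]))
    print('t',o['time_s'],'pos',o['eef_pos'].round(4),'yaw',y0.round(1),'q1,q6',np.degrees(o['q'][[0,5]]).round(1),'F',np.round(o['contact_force'],1))
    print('shift',(M.T@(np.array(target)-o['eef_pos'])*100).round(2),'turn',None if yaw is None else (y0-yaw+180)%360-180)
def panel_hit(d,uv,h=0):
    n=RU@np.array([-np.sin(np.radians(15)),0,np.cos(np.radians(15))]);p0=uw([-.08,0,.066])+n*h
    o,v=ray(d,uv);w=o+v*(n@(p0-o))/(n@v);l=RU.T@(w-U0)
    return np.array([(l[0]+.08)/np.cos(np.radians(15)),l[1]]) # upslope distance from front edge, y
E
python3 - <<'E'
from m import *
for n,p in dict(l0o=(120,290),l5o=(134,200),l10o=(213,165),l15o=(286,221),l20o=(273,309),iin=(198,258),iout=(153,260),rockFar=(440,264)).items():
    print(n,panel_hit(T,t(p)).round(4))
A=np.array([panel_hit(T,t(p)) for p in[(120,290),(134,200),(213,165),(286,221),(273,309)]])
B=np.c_[2*A,np.ones(5)];x=np.linalg.lstsq(B,(A**2).sum(1),rcond=None)[0];c=x[:2];print('centre',c,'r',np.sqrt(x[2]+c@c))
i=panel_hit(T,t((153,260)),.005)-c
print('angles cw from up',[np.degrees(np.arctan2(-q[1],q[0])).round(1) for q in list(A-c)+[i]])
for n,p in dict(RL=(406,226),RR=(478,234),FL=(392,336),FR=(465,343)).items(): print('rocker',n,panel_hit(T,t(p)).round(4))
go(uw([-.19,0,.15]),172.9)
E
```

```text
l0o [0.0302 0.0885]
l5o [0.0742 0.0872]
l10o [0.0958 0.0517]
l15o [0.0737 0.0135]
l20o [0.0307 0.0142]
iin [0.0505 0.0532]
iout [0.0467 0.0745]
rockFar [ 0.0627 -0.0624]
centre [0.05236293 0.05101985] r 0.04303444029580035
angles cw from up [np.float64(-120.6), np.float64(-58.9), np.float64(-0.9), np.float64(60.4), np.float64(120.4), np.float64(-105.7)]
rocker RL [ 0.0787 -0.0438]
rocker RR [ 0.0794 -0.0785]
rocker FL [ 0.0253 -0.0443]
rocker FR [ 0.0265 -0.0795]
t 0.15 pos [0.225  0.5016 0.2309] yaw 155.8 q1,q6 [ 53.5 -12.3] F [-1.   0.5  0.1]
shift [-41.72 -33.99   8.11] turn -17.066276159985733
```

Request:
carry_out:
  plan:
    - [-41.7,-34,8,-17]
    - [-41.7,-34,8,-17]
    - [-41.7,-34,8,-17]
    - [-41.7,-34,8,-17]
    - [-41.7,-34,8,-17]
    - [-41.7,-34,8,-17]
    - [-41.7,-34,8,-17]
    - [-41.7,-34,8,-17]
    - [-41.7,-34,8,-17]
    - [-41.7,-34,8,-17]
  fingers: 0

```text
time_s: 0.98
eef_pos: [0.4075, 0.1372, 0.1708]
eef_rot: [0.196, 3.135, 0.0]
contact_force: [0.7, 0.5, -0.6]
grip_width: -0.0
grasp_force: 0.0
```

```bash
python3 -c "
from h import *
go(uw([-.19,0,.15]),172.9);print(readout.get_obs()['grip_width'])"
```

```text
t 0.9833 pos [0.4075 0.1372 0.1708] yaw 172.8 q1,q6 [  2.8 -80.1] F [ 0.7  0.5 -0.6]
shift [ -7.3  -10.83   2.08] turn -0.06670002199035707
-4.570304999690988e-05
```

Request:
carry_out:
  plan:
    - [-3.5,-5.5,2,0]
    - [-7.3,-10.8,2.5,0]
    - [-7.3,-10.8,5,0]
    - [-7.3,-10.8,9,0]
    - [-7.3,-10.8,12.5,0]
    - [-7.3,-10.8,14.8,0]
    - [-7.3,-10.8,14.8,0]
    - [-7.3,-10.8,14.8,0]

```text
time_s: 1.65
eef_pos: [0.4658, 0.023, 0.0227]
eef_rot: [-0.196, -3.133, -0.001]
contact_force: [0.3, -0.4, 1.0]
grip_width: -0.0001
grasp_force: 0.0
```

```bash
python3 -c "
from h import *
go(uw([-.126,0,.023]),172.9)
d=optics.get_image('scene')
a=cv2.resize(d['color'][110:290,250:450,::-1],None,fx=3,fy=3,interpolation=2);cv2.imwrite('pics/s1.png',cv2.convertScaleAbs(a,alpha=1.6))"
```

```text
t 1.65 pos [0.4658 0.023  0.0227] yaw 172.8 q1,q6 [-11.8 -94.6] F [ 0.3 -0.4  1. ]
shift [-6.5  -0.21 -0.04] turn -0.07308691644794862
```

View pics/s1.png

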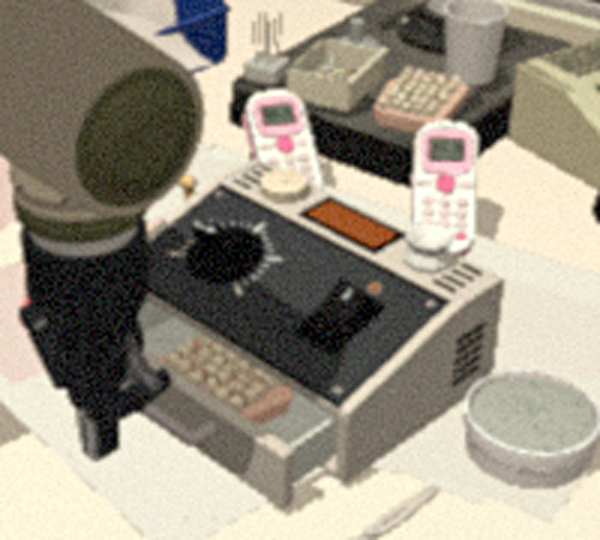

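The fingertip (95,445) stands in front of the pull, clear of everything. Pushing now.

Request:
carry_out:
  plan:
    - [-1,-0.2,0,0]
    - [-1.4,-0.2,0,0]
    - [-1.8,-0.2,0,0]
    - [-2.2,-0.2,0,0]
    - [-2.6,-0.2,0,0]
    - [-3.0,-0.2,0,0]
    - [-3.4,-0.2,0,0]
    - [-3.8,-0.2,0,0]
    - [-4.2,-0.2,0,0]
    - [-4.6,-0.2,0,0]

```text
time_s: 2.53
eef_pos: [0.5118, 0.0152, 0.0229]
eef_rot: [-0.196, -3.135, -0.0]
contact_force: [-2.8, 0.6, 1.4]
grip_width: -0.0001
grasp_force: 1.1
```

Request:
carry_out:
  plan:
    - [-0.4,0,0,0]
    - [-0.8,0,0,0]
    - [-1.0,0,0,0]
    - [-1.2,0,0,0]

```text
time_s: 2.87
eef_pos: [0.5236, 0.0137, 0.0229]
eef_rot: [-0.196, -3.135, -0.0]
contact_force: [-1.6, 0.8, 0.5]
grip_width: 0.0005
grasp_force: 1.1
```

Request:
carry_out:
  plan:
    - [-0.1,0,0,0]
    - [-0.2,0,0,0]
    - [-0.3,0,0,0]
    - [-0.4,0,0,0]

```text
time_s: 3.2
eef_pos: [0.5248, 0.0136, 0.0228]
eef_rot: [-0.195, -3.129, -0.0]
contact_force: [-15.0, 0.6, 10.5]
grip_width: -0.0002
grasp_force: 7.5
```

Request:
carry_out:
  plan:
    - [-0.1,0,0,0]
    - [-0.2,0,0,0]

```text
time_s: 3.37
eef_pos: [0.5249, 0.0136, 0.0227]
eef_rot: [-0.195, -3.125, -0.001]
contact_force: [-23.0, -0.0, 17.1]
grip_width: -0.0001
grasp_force: 11.5
```

The stop is reached (23 N). Backing off.

Request:
carry_out:
  plan:
    - [1.5,0,0,0]
    - [3,0,0,0]
    - [3,0,-4,0]
    - [3,0,-8,0]
    - [3,0,-12,0]
    - [3,0,-12,0]
  fingers: 2.2

```text
time_s: 3.87
eef_pos: [0.503, 0.016, 0.1502]
eef_rot: [0.195, 3.122, -0.003]
contact_force: [0.4, 0.6, 0.9]
grip_width: 0.0219
grasp_force: 0.0
```

```bash
python3 -c "
from h import *
go(uw([-.0294,.051,.135]),98.6)
d=optics.get_image('top')
a=cv2.resize(d['color'][142:282,265:425,::-1],None,fx=4,fy=4,interpolation=2);cv2.imwrite('pics/t1.png',cv2.convertScaleAbs(a,alpha=1.6))"
```

```text
t 3.8667 pos [0.503  0.016  0.1502] yaw 172.8 q1,q6 [-11.7 -94.5] F [0.4 0.6 0.9]
shift [-12.35   5.12   1.68] turn 74.2441659714797
```

View pics/t1.png

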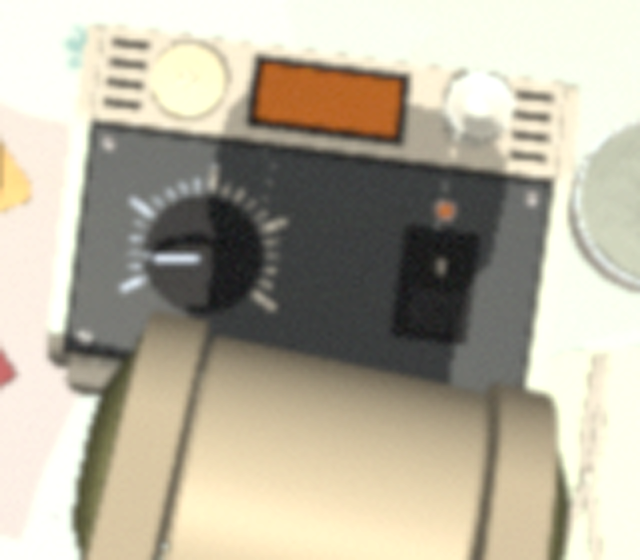

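The drawer front is now flush (85,370), and the dial index is still at (153,260). Going over the dial.

Request:
carry_out:
  plan:
    - [-4,1.7,0,7]
    - [-8,3.4,0,14]
    - [-12.3,5.1,0,21]
    - [-12.3,5.1,0,28]
    - [-12.3,5.1,0,35]
    - [-12.3,5.1,0,42]
    - [-12.3,5.1,0,49]
    - [-12.3,5.1,0,56]
    - [-12.3,5.1,0,63]
    - [-12.3,5.1,0,70]

```text
time_s: 4.75
eef_pos: [0.6279, 0.0518, 0.1416]
eef_rot: [-1.966, -2.449, 0.001]
contact_force: [0.6, 0.4, -0.6]
grip_width: 0.0223
grasp_force: 0.0
```

Request:
carry_out:
  plan:
    - [0,0,0.8,4]
    - [0,0,1.7,4]
    - [0,0,1.7,4]

```text
time_s: 5.0
eef_pos: [0.627, 0.0519, 0.1231]
eef_rot: [-2.039, -2.385, 0.004]
contact_force: [-0.1, -0.5, -0.7]
grip_width: 0.0219
grasp_force: 0.0
```

```bash
python3 -c "
from h import *
go(uw([-.0294,.051,.0796+.0146]),98.6)
d=optics.get_image('wrist')
cv2.imwrite('pics/w1.png',cv2.convertScaleAbs(d['color'][:,:,::-1],alpha=1.6));print(d['intrinsics'])"
```

```text
t 5.0 pos [0.627  0.0519 0.1231] yaw 99.0 q1,q6 [ -6. -15.] F [-0.1 -0.5 -0.7]
shift [-0.13  0.51  2.88] turn 0.36093458169642645
[[309.70691629   0.         319.77005378]
 [  0.         309.70691629 194.7689528 ]
 [  0.           0.           1.        ]]
```

View pics/w1.png

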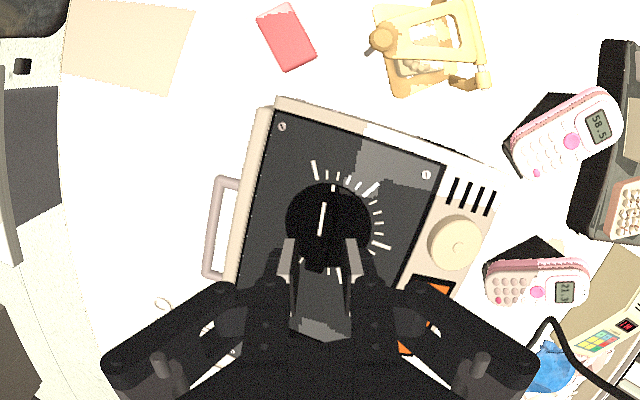

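The wrist view shows the finger pads at columns 292 and 345, the white index at (325,205)–(320,235), and scale lines at (315,170), (370,190) and (382,245). I'll check the dial's centre from these.

```bash
cat >> h.py <<'E'
def wray(d,uv,o):
    K=d['intrinsics'];x,y=(uv[0]-K[0,2])/K[0,0],(uv[1]-K[1,2])/K[1,1];r=np.hypot(x,y)+1e-12
    v=np.array([x/r*np.sin(r),y/r*np.sin(r),np.cos(r)]);H=d['hand_eye'];M=R.from_rotvec(o['eef_rot']).as_matrix()
    return M@H[:3,3]+o['eef_pos'],M@H[:3,:3]@v
def wpanel(d,uv,o,h=0):
    n=RU@np.array([-np.sin(np.radians(15)),0,np.cos(np.radians(15))]);p0=uw([-.08,0,.066])+n*h
    c,v=wray(d,uv,o);w=c+v*(n@(p0-c))/(n@v);l=RU.T@(w-U0)-n*0
    return np.array([(l[0]+.08)/np.cos(np.radians(15)),l[1]])
E
python3 - <<'E'
from h import *
o=readout.get_obs();d=optics.get_image('wrist');g=d['color'].astype(int).min(2)
m=((g>105)).astype(np.uint8);m[:150]=0;m[262:]=0;m[:,:280]=0;m[:,400:]=0
n,l,s,c=cv2.connectedComponentsWithStats(m)
for i in range(1,n):
    if s[i,4]>8:
        ys,xs=np.where(l==i);pts=np.c_[xs,ys].astype(np.float32);vx,vy,x0,y0=cv2.fitLine(pts,2,0,.01,.01).ravel()
        q=(pts-[x0,y0])@[vx,vy];e=[np.array([x0,y0])+k*np.array([vx,vy]) for k in(q.min(),q.max())]
        print(s[i],[x.round(1) for x in e],[wpanel(d,x,o).round(4) for x in e],'h24',[wpanel(d,x,o,.024).round(4) for x in e])
E
```

```text
[311 160   7  20  73] [array([311.9, 159.8], dtype=float32), array([316.3, 179.2], dtype=float32)] [array([0.0309, 0.0867]), array([0.0371, 0.0757])] h24 [array([0.0302, 0.0917]), array([0.0356, 0.0821])]
[325 170   3   9  25] [array([326., 170.], dtype=float32), array([326., 178.], dtype=float32)] [array([0.0414, 0.0834]), array([0.0429, 0.0785])] h24 [array([0.0394, 0.0888]), array([0.0406, 0.0845])]
[336 171   3   9  20] [array([336.1, 179. ], dtype=float32), array([337.6, 170.9], dtype=float32)] [array([0.0492, 0.08  ]), array([0.0486, 0.0852])] h24 [array([0.0462, 0.0858]), array([0.0456, 0.0904])]
[344 174   7  10  34] [array([345.1, 183. ], dtype=float32), array([349.4, 174.7], dtype=float32)] [array([0.0554, 0.0795]), array([0.0564, 0.0854])] h24 [array([0.0515, 0.0854]), array([0.0524, 0.0906])]
[354 181   7   9  33] [array([353.9, 188.9], dtype=float32), array([359.3, 181.2], dtype=float32)] [array([0.0618, 0.0778]), array([0.0635, 0.0836])] h24 [array([0.0571, 0.0839]), array([0.0586, 0.089 ])]
[361 181  18  16 105] [array([361.5, 195.5], dtype=float32), array([377.2, 182.
[... 1270 characters left out ...]
56]), array([0.0873, 0.0566])] h24 [array([0.0754, 0.0645]), array([0.0794, 0.0654])]
[371 239  19  10  71] [array([371.1, 240.7], dtype=float32), array([388.9, 247.3], dtype=float32)] [array([0.0832, 0.0492]), array([0.0956, 0.049 ])] h24 [array([0.0758, 0.059 ]), array([0.0866, 0.0588])]
[367 249   8   5  17] [array([367.1, 248.9], dtype=float32), array([373.9, 253.1], dtype=float32)] [array([0.0827, 0.0428]), array([0.0879, 0.0416])] h24 [array([0.0753, 0.0534]), array([0.0799, 0.0523])]
[299 257   4   4   9] [array([299.2, 260.2], dtype=float32), array([301.9, 256.9], dtype=float32)] [array([0.0416, 0.0163]), array([0.0428, 0.0196])] h24 [array([0.0395, 0.0303]), array([0.0406, 0.0331])]
```

```bash
python3 -c "
from h import *
go(uw([-.0342,.0502,.093]),91)"
```

```text
t 5.1 pos [0.6277 0.0519 0.125 ] yaw 98.9 q1,q6 [ -6. -15.] F [-0.5 -0.6 -1.3]
shift [-0.06 -0.05  3.2 ] turn 7.948001355051957
```

Request:
carry_out:
  plan:
    - [0,0,0,4]
    - [0,0,0.8,8]
    - [0,0,1.6,8]
    - [0,0,2.2,8]
    - [0,0,2.6,8]
    - [0,0,2.8,8]
    - [0,0,3.0,8]
    - [0,0,3.2,8]
    - [0,0,3.2,8]

```text
time_s: 5.85
eef_pos: [0.628, 0.052, 0.0938]
eef_rot: [-2.205, -2.238, 0.0]
contact_force: [0.1, -0.0, -0.1]
grip_width: 0.0219
grasp_force: 0.0
```

Request:
carry_out:
  plan:
    - [0,0,0,4]
    - [0,0,0,8]
    - [0,0,0,12]
    - [0,0,0,16]
    - [0,0,0,20]
    - [0,0,0,24]
    - [0,0,0,28]
    - [0,0,0,32]
    - [0,0,0,36]
    - [0,0,0,40]

```text
time_s: 6.68
eef_pos: [0.6276, 0.0521, 0.0943]
eef_rot: [-2.839, -1.344, 0.001]
contact_force: [-2.2, 0.3, 1.4]
grip_width: 0.0221
grasp_force: 2.6
```

```bash
python3 -c "
from h import *
go(uw([-.0342,.0502,.093]));o=readout.get_obs();print(o['moment'],o['grasp_force'])
d=optics.get_image('wrist')
cv2.imwrite('pics/w2.png',cv2.convertScaleAbs(cv2.resize(d['color'][120:320,200:440,::-1],None,fx=2.5,fy=2.5),alpha=1.8))"
```

```text
t 6.6833 pos [0.6276 0.0521 0.0943] yaw 50.7 q1,q6 [-6.  33.3] F [-2.2  0.3  1.4]
shift [-0.09  0.02  0.13] turn None
[0.08926425 0.47035057 0.04603542] 2.628268050175393
```

View pics/w2.png

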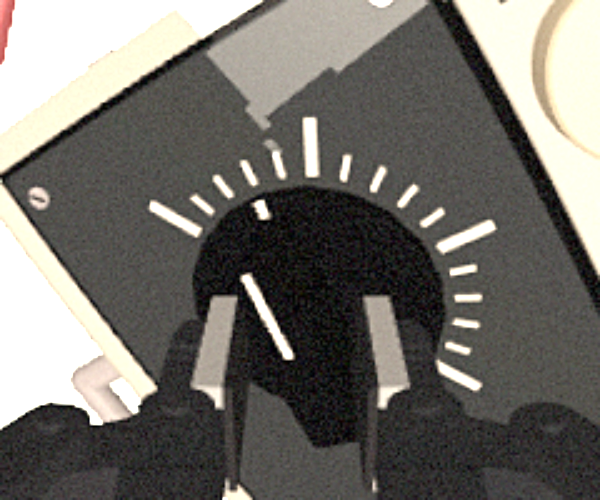

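The index (262,210) now points at about 3.5 min, pushed by the finger edges with about 2 N. Continuing the stroke.

Request:
carry_out:
  plan:
    - [0,0,0,5]
    - [0,0,0,10]
    - [0,0,0,15]
    - [0,0,0,20]
    - [0,0,0,25]
    - [0,0,0,30]
    - [0,0,0,35]
    - [0,0,0,40]
    - [0,0,0,45]
    - [0,0,0,50]

```text
time_s: 7.57
eef_pos: [0.6283, 0.052, 0.0944]
eef_rot: [3.141, 0.02, 0.002]
contact_force: [-0.2, -0.4, -0.1]
grip_width: 0.0221
grasp_force: 2.6
```

Request:
carry_out:
  plan:
    - [0,0,0,5]
    - [0,0,0,10]
    - [0,0,0,15]
    - [0,0,0,20]
    - [0,0,0,25]
    - [0,0,0,30]
    - [0,0,0,35]
    - [0,0,0,40]
    - [0,0,0,45]
    - [0,0,0,50]

```text
time_s: 8.4
eef_pos: [0.6282, 0.0514, 0.0941]
eef_rot: [2.855, -1.31, 0.001]
contact_force: [1.0, -2.5, -1.5]
grip_width: 0.0221
grasp_force: 3.2
```

Request:
carry_out:
  plan:
    - [0,0,0,4]
    - [0,0,0,8]
    - [0,0,0,12]
    - [0,0,0,14]
    - [0,0,0,8]
    - [0,0,-0.5,0]
    - [0,0,-2,-5]
    - [0,0,-4,-10]
    - [0,0,-4,-10]

```text
time_s: 9.15
eef_pos: [0.6297, 0.0518, 0.1379]
eef_rot: [-2.961, 1.044, -0.01]
contact_force: [-0.6, 0.4, 0.2]
grip_width: 0.0218
grasp_force: 0.0
```

```bash
python3 -c "
from h import *
go(uw([-.0342,.0502,.130]));
d=optics.get_image('top');cv2.imwrite('pics/t2.png',cv2.convertScaleAbs(cv2.resize(d['color'][142:282,265:425,::-1],None,fx=4,fy=4),alpha=1.6))
d=optics.get_image('wrist')
cv2.imwrite('pics/w3.png',cv2.convertScaleAbs(cv2.resize(d['color'][100:320,200:440,::-1],None,fx=2.5,fy=2.5),alpha=1.8))"
```

```text
t 9.15 pos [0.6297 0.0518 0.1379] yaw -38.9 q1,q6 [ -6.  122.8] F [-0.6  0.4  0.2]
shift [-0.15  0.2   0.79] turn None
```

View pics/w3.png

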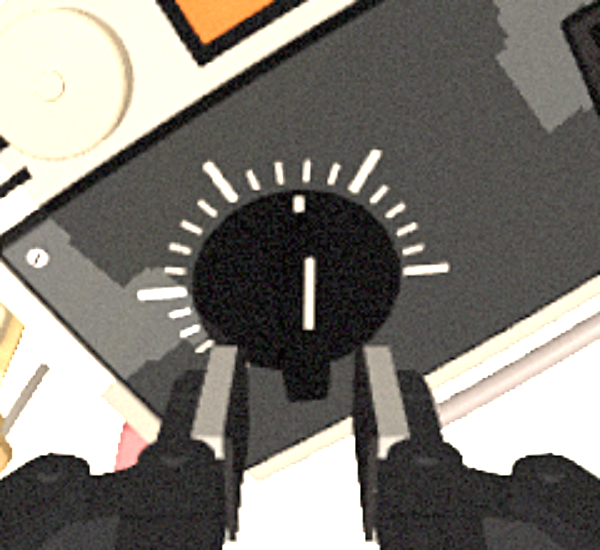

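The index (298,205) stands just short of the 13-minute line. The 10 and 15 lines are at (220,182) and (365,172). I'll measure it numerically now.

```bash
cat > idx.py <<'E'
from h import *
C=np.array([.0525,.0502])
def index():
    o=readout.get_obs();d=optics.get_image('wrist');g=d['color'].astype(int).min(2)
    n,l,s,c=cv2.connectedComponentsWithStats((g>95).astype(np.uint8))
    s15=np.sin(np.radians(15))/np.cos(np.radians(15))
    L=[]
    for i in range(1,n):
        if not 6<s[i,4]<400: continue
        ys,xs=np.where(l==i);pts=np.c_[xs,ys].astype(np.float32);vx,vy,x0,y0=cv2.fitLine(pts,2,0,.01,.01).ravel()
        q=(pts-[x0,y0])@[vx,vy];e=[np.array([x0,y0])+k*np.array([vx,vy]) for k in(q.min(),q.max())]
        f=lambda h:[wpanel(d,x,o,h)+[h*s15,0]-C for x in e]
        A=f(0);r=sorted(np.linalg.norm(x) for x in A)
        ang=lambda v:np.degrees(np.arctan2(-v[1],v[0])).round(1)
        if 27<r[0]*1e3<35 and 37<r[1]*1e3<46: L.append((ang(A[0]+A[1]),'long' if r[1]>.0405 else 'short'))
        B=f(.005);b=np.linalg.norm((B[0]+B[1])/2)
        if .021<b<.0295: print('skirt mark',ang(B[0]+B[1]),b.round(4),s[i,4])
        E=f(.024);E.sort(key=np.linalg.norm)
        if np.linalg.norm(E[1])<.03 and np.linalg.norm(E[1]-E[0])>.012: print('bar line',ang(E[1]-E[0]),(np.array(E)*1e3).round(1).tolist())
    print('long lines',sorted(x[0] for x in L if x[1]=='long'))
if __name__=='__main__': index()
E
python3 idx.py; python3 -c "
from h import *
go(uw([-.0342,.0502,.093]))"
```

```text
skirt mark 32.8 0.0264 22
bar line 31.1 [[1.0, -1.0], [18.3, -11.5]]
long lines [np.float64(-60.7), np.float64(0.5), np.float64(61.1), np.float64(120.8)]
t 9.3 pos [0.6278 0.052  0.1336] yaw -39.2 q1,q6 [ -6.  123.2] F [ 0.2 -0.7 -0.1]
shift [0.01 0.09 4.06] turn None
```

Request:
carry_out:
  plan:
    - [0,0,0,-7]
    - [0,0,0,-14]
    - [0,0,0,-21]
    - [0,0,0,-28]
    - [0,0,0,-35]
    - [0,0,0,-42]
    - [0,0,0,-49]
    - [0,0,0,-56]
    - [0,0,0,-63]
    - [0,0,0,-70]

```text
time_s: 10.13
eef_pos: [0.6275, 0.052, 0.1327]
eef_rot: [-3.026, -0.843, 0.003]
contact_force: [-0.6, 0.5, -0.4]
grip_width: 0.022
grasp_force: 0.0
```

Request:
carry_out:
  plan:
    - [0,0,0,-7]
    - [0,0,0,-14]
    - [0,0,0,-21]
    - [0,0,0,-28]
    - [0,0,0,-35]
    - [0,0,0,-42]
    - [0,0,0,-49]
    - [0,0,0,-56]
    - [0,0,0,-63]
    - [0,0,0,-70]

```text
time_s: 10.97
eef_pos: [0.6275, 0.052, 0.1327]
eef_rot: [-1.995, -2.425, 0.002]
contact_force: [0.5, -0.8, 0.4]
grip_width: 0.022
grasp_force: 0.0
```

Request:
carry_out:
  plan:
    - [0,0,0,-7]
    - [0,0,0,-14]
    - [0,0,0,-21]
    - [0,0,0,-28]
    - [0,0,0,-35]
    - [0,0,0,-40]
    - [0,0,0,-40]

```text
time_s: 11.55
eef_pos: [0.6276, 0.052, 0.1328]
eef_rot: [-1.049, -2.959, 0.001]
contact_force: [-0.1, 0.9, -0.8]
grip_width: 0.022
grasp_force: 0.0
```

```bash
python3 idx.py; python3 -c "
from h import *
go(uw([-.0342,.0502,.093]),-39.2+180)"
```

```text
bar line 31.2 [[1.9, -1.9], [18.9, -12.2]]
long lines [np.float64(-120.4), np.float64(-59.0), np.float64(119.2)]
t 11.6 pos [0.6276 0.052  0.133 ] yaw 140.7 q1,q6 [ -6.  -56.7] F [0. 0. 0.]
shift [-0.02 -0.07  4.  ] turn -0.10667505395892363
```

Request:
carry_out:
  plan:
    - [0,0,1,0]
    - [0,0,2,0]
    - [0,0,2.8,0]
    - [0,0,3.3,0]
    - [0,0,3.6,0]
    - [0,0,3.8,0]
    - [0,0,3.9,0]
    - [0,0,3.9,0]

```text
time_s: 12.27
eef_pos: [0.6281, 0.0519, 0.095]
eef_rot: [1.053, 2.96, 0.0]
contact_force: [0.6, -0.0, 0.9]
grip_width: 0.0219
grasp_force: 0.0
```

Request:
carry_out:
  plan:
    - [0,0,0,6]
    - [0,0,0,12]
    - [0,0,0,18]
    - [0,0,0,23]
    - [0,0,0,28]
    - [0,0,0,33]
    - [0,0,0,38]
    - [0,0,0,43]
    - [0,0,0,47]
    - [0,0,0,47]

```text
time_s: 13.1
eef_pos: [0.6278, 0.0513, 0.0955]
eef_rot: [2.149, 2.291, -0.001]
contact_force: [-2.1, -3.2, 1.9]
grip_width: 0.022
grasp_force: 1.8
```

```bash
python3 idx.py; python3 -c "
from h import *
go(uw([-.0342,.0502,.093]),-39.2+180)"
```

```text
skirt mark 79.4 0.0241 134
bar line 56.1 [[1.0, -2.8], [12.3, -19.6]]
skirt mark 36.1 0.0252 48
long lines [np.float64(-121.0), np.float64(-59.3), np.float64(1.8)]
t 13.15 pos [0.6278 0.0515 0.0954] yaw 93.9 q1,q6 [-6.  -9.9] F [-3. -3.  2.]
shift [-0.02 -0.06  0.24] turn -46.900300302664846
```

Request:
carry_out:
  plan:
    - [0,0,0,2]
    - [0,0,0,4]
    - [0,0,0,4]
    - [0,0,0,-6]
    - [0,0,0,-13]
    - [0,0,-0.5,-20]
    - [0,0,-2,-20]
    - [0,0,-4.5,-20]
    - [0,0,-4.5,-20]

```text
time_s: 13.9
eef_pos: [0.6301, 0.0523, 0.1446]
eef_rot: [1.707, 2.629, 0.007]
contact_force: [1.3, -0.8, 0.8]
grip_width: 0.022
grasp_force: 0.0
```

```bash
python3 idx.py; python3 -c "
from h import *
go(uw([-.0342,.0502,.093]),-39.2+180)"
```

```text
bar line 60.5 [[1.1, -2.9], [10.6, -19.8]]
long lines [np.float64(-120.9), np.float64(-59.4), np.float64(1.5), np.float64(60.8), np.float64(119.5)]
t 13.95 pos [0.6294 0.0523 0.1425] yaw 114.0 q1,q6 [ -6. -30.] F [-0.5 -0.3  0.4]
shift [ 0.   -0.26  4.95] turn -26.817763742712657
```

```bash
python3 -c "
from h import *
go(uw([-.0192,-.0618,.15]),172.9)"
```

```text
t 13.95 pos [0.6294 0.0523 0.1425] yaw 114.0 q1,q6 [ -6. -30.] F [-0.5 -0.3  0.4]
shift [-10.38  -4.73  -0.75] turn -58.917763742712665
```

Request:
carry_out:
  plan:
    - [0,0,-0.7,-7]
    - [-3.5,-1.6,-0.7,-14]
    - [-7,-3.2,-0.7,-21]
    - [-10.4,-4.7,-0.7,-28]
    - [-10.4,-4.7,-0.7,-35]
    - [-10.4,-4.7,-0.7,-42]
    - [-10.4,-4.7,-0.7,-49]
    - [-10.4,-4.7,-0.7,-56]
    - [-10.4,-4.7,-0.7,-59]
    - [-10.4,-4.7,-0.7,-59]
  fingers: 0

```text
time_s: 14.78
eef_pos: [0.627, -0.0619, 0.1462]
eef_rot: [-0.191, -3.135, -0.001]
contact_force: [0.9, 0.9, -0.7]
grip_width: 0.0003
grasp_force: 0.0
```

```bash
python3 idx.py;python3 -c "
from h import *
go(uw([-.0192,-.0618,.11]),172.9)
d=optics.get_image('scene');a=cv2.resize(d['color'][160:260,265:400,::-1],None,fx=3,fy=3,interpolation=2)
w=optics.get_image('wrist');b=cv2.resize(w['color'][100:330,150:490,::-1],None,fx=1.1,fy=1.1)
t=optics.get_image('top');c=cv2.resize(t['color'][150:250,265:400,::-1],None,fx=2.9,fy=2.9,interpolation=2)
H=np.zeros((590,800,3),np.uint8);H[:a.shape[0],:a.shape[1]]=a;H[:c.shape[0],408:408+c.shape[1]]=c[:,:392];H[310:310+b.shape[0],:b.shape[1]]=b
cv2.imwrite('pics/m.png',cv2.convertScaleAbs(H,alpha=1.8))"
```

```text
bar line 60.7 [[1.2, -1.9], [11.0, -19.4]]
skirt mark 60.3 0.0266 15
long lines [np.float64(-120.0), np.float64(-59.6), np.float64(-0.1), np.float64(59.7), np.float64(119.8)]
t 14.8333 pos [ 0.627  -0.0619  0.1463] yaw 172.8 q1,q6 [-16.4 -99.2] F [ 0.8 -0.9  0.1]
shift [-0.13  0.03  3.63] turn -0.06809015975611032
```

View pics/m.png

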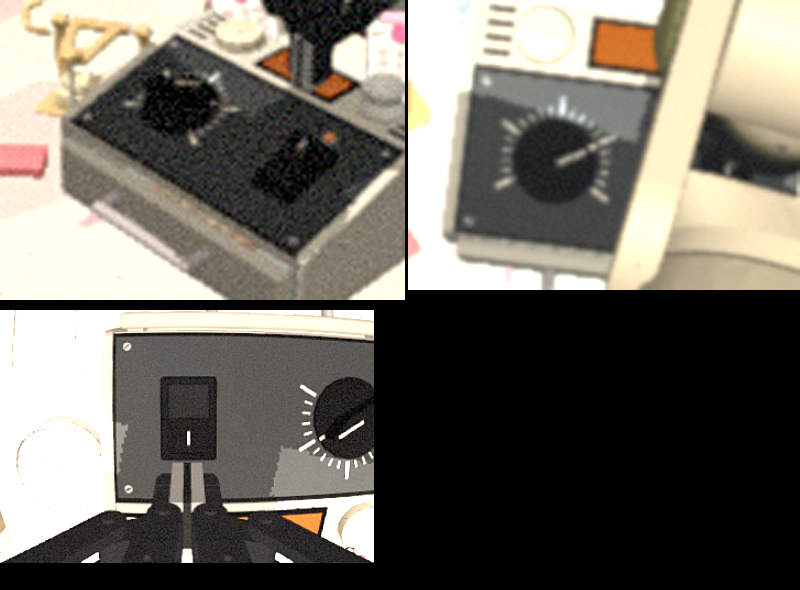

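The dial index meets the 15-minute line (60.5° against 59.7° measured), and the drawer is shut. In the wrist crop the rocker frame spans (162,377)–(216,460), with its white mark at (188,437).

```bash
python3 -c "
from h import *
o=readout.get_obs();d=optics.get_image('wrist')
for p in [(162,377),(216,377),(162,460),(216,460),(188,437)]:
    uv=(150+p[0]/1.1,100+(p[1]-310)/1.1);print(wpanel(d,uv,o).round(4),wpanel(d,uv,o,.008).round(4))
go(uw([-.0192,-.0615,.11]),172.9)"
```

```text
[ 0.0261 -0.0792] [ 0.0245 -0.0786]
[ 0.0262 -0.0443] [ 0.0245 -0.045 ]
[ 0.0803 -0.0796] [ 0.0766 -0.079 ]
[ 0.0803 -0.0442] [ 0.0767 -0.0448]
[ 0.065  -0.0625] [ 0.062  -0.0625]
t 15.0333 pos [ 0.627  -0.062   0.1468] yaw 172.8 q1,q6 [-16.4 -99.2] F [-1.3  0.9  0.8]
shift [-0.12  0.07  3.68] turn -0.10941054794162142
```

Request:
carry_out:
  plan:
    - [-0.1,0,1,0]
    - [-0.1,0,2,0]
    - [-0.1,0,3,0]
    - [-0.1,0,3.7,0]
    - [-0.1,0,4.0,0]
    - [-0.1,0,4.3,0]
    - [-0.1,0,4.5,0]
    - [-0.1,0,4.7,0]
    - [-0.1,0,4.8,0]

```text
time_s: 15.78
eef_pos: [0.6298, -0.0626, 0.1005]
eef_rot: [0.196, 3.13, -0.001]
contact_force: [4.7, 0.0, 6.4]
grip_width: 0.0004
grasp_force: 2.7
```

Request:
carry_out:
  plan:
    - [0,0,0.1,0]
    - [0,0,0.2,0]
    - [0,0,0.3,0]
    - [0,0,0.4,0]

```text
time_s: 16.12
eef_pos: [0.6296, -0.0627, 0.0975]
eef_rot: [0.196, 3.13, -0.002]
contact_force: [-0.6, 0.2, 19.8]
grip_width: -0.0003
grasp_force: 9.8
```

Request:
carry_out:
  plan:
    - [0,0,0.1,0]
    - [0,0,0.1,0]
    - [0,0,0.1,0]

```text
time_s: 16.37
eef_pos: [0.6296, -0.0627, 0.0975]
eef_rot: [0.196, 3.129, -0.002]
contact_force: [-0.1, 1.0, 19.6]
grip_width: -0.0
grasp_force: 9.8
```

Request:
carry_out:
  plan:
    - [0,0,-1,0]
    - [0,0,-3,0]
    - [0,0,-7,0]
    - [2,0,-9,0]
    - [4,0,-9,0]
    - [8,0,-9,0]
    - [12,0,-9,0]
    - [16,0,-9,0]
    - [16,0,-9,0]

```text
time_s: 17.12
eef_pos: [0.4615, -0.0399, 0.1828]
eef_rot: [-0.195, -3.127, -0.003]
contact_force: [-0.1, -0.0, 0.4]
grip_width: 0.0001
grasp_force: 0.0
```

```bash
python3 -c "
from h import *
import pickle
print(readout.get_obs()['contact_force'])
T=optics.get_image('top');T0=pickle.load(open('d0.pkl','rb'))['top']
from idx import *
for n,d in(('before',T0),('after',T)):
    g=cv2.cvtColor(d['color'],6)
    print(n);print(g[196:230:2,364:384:2])
    hsv=d['color'][190:198,372:382].reshape(-1,3);print('led',hsv.max(0))
index()"
```

```text
[-0.09850885 -0.03001437  0.40117625]
before
[[ 69  69  69  68  68  86 108  94  69  69]
 [ 69  57  47  50  56  63  69  67  67  66]
 [ 67  41  38  36  35  37  38  38  41  45]
 [ 66  40  33  16  22  25  24  24  23  30]
 [ 63  37  29  25  23  23  23  22  19  28]
 [ 61  36  24  25  26  48  44  27  26  29]
 [ 59  36  23  24  25  80  66  27  23  30]
 [ 58  36  24  25  25  56  45  26  23  31]
 [ 51  36  25  24  21  26  27  22  25  34]
 [ 42  35  41  43  41  36  28  29  29  41]
 [ 43  34  45  48  46  45  45  42  37  42]
 [ 38  35  46  48  45  48  45  43  34  49]
 [ 36  36  48  49  47  45  45  43  34  51]
 [ 41  37  48  50  48  47  46  45  36  57]
 [ 41  37  40  41  46  46  42  40  36  62]
 [ 60  53  46  43  41  40  36  37  34  63]
 [ 69  68  68  69  66  64  62  59  62  66]]
led [126 112 104]
after
[[40 39 39 39 40 57 72 57 39 41]
 [39 34 28 32 33 36 41 39 39 40]
 [38 25 20 22 22 19 22 22 25 27]
 [38 22 17 22 21 22 22 19 18 15]
 [37 22 20 23 26 44 38 21 24 17]
 [34 19 22 23 26 62 52 23 22 18]
 [33 18 21 24 23 50 42 26 25 22]
 [33 18 20 24 22 28 25 24 23 20]
 [28 21 17 23 22 22 25 21 23 20]
 [25 17 19 23 21 21 21 21 20 22]
 [18 16 19 18 16 22 21 17 21 24]
 [22 19 20 20 22 24 20 21 21 29]
 [19 18 20 21 21 21 23 21 19 30]
 [18 15 22 20 22 23 20 20 21 32]
 [20 16 16 18 20 17 17 19 16 35]
 [34 29 26 23 20 18 14 20 22 36]
 [39 39 38 37 38 36 34 33 35 38]]
led [117  73  64]
long lines []
```

```bash
python3 -c "
from h import *
go([.627,-.062,.1468],172.8)"
```

```text
t 17.2167 pos [ 0.4681 -0.0421  0.1844] yaw 172.8 q1,q6 [ -19.6 -102.4] F [ 1.1 -0.5 -0.1]
shift [-1.601e+01  1.000e-02  3.750e+00] turn 0.014096890517919292
```

Request:
carry_out:
  plan:
    - [-4,0,0,0]
    - [-8,0,0,0]
    - [-12,0,1,0]
    - [-15,0,2.5,0]
    - [-16,0,3.7,0]
    - [-16,0,3.7,0]
    - [-16,0,3.7,0]
    - [-16,0,3.7,0]

```text
time_s: 17.88
eef_pos: [0.628, -0.0623, 0.1476]
eef_rot: [0.196, 3.135, -0.0]
contact_force: [0.5, 1.2, 0.2]
grip_width: -0.0
grasp_force: 0.0
```

```bash
cat > rk.py <<'E'
from idx import *
import pickle
D=pickle.load(open('d0.pkl','rb'))
def mark(g,u0,u1,v0,v1):
    w=np.clip(g[v0:v1,u0:u1].astype(float)-np.percentile(g[v0:v1,u0:u1],75)-8,0,None)
    V,U=np.mgrid[v0:v1,u0:u1];return (w*U).sum()/w.sum(),(w*V).sum()/w.sum()
G=lambda d:cv2.cvtColor(d['color'],6)
o=readout.get_obs();w=optics.get_image('wrist');print(o['eef_pos'].round(4))
uw_=mark(G(w),312,332,205,226)
m=cv2.imread('pics/m.png',0);b=mark(m,178,200,425,450);b=(150+b[0]/1.1,100+(b[1]-310)/1.1)
print('wrist mark now',np.round(uw_,1),'before',np.round(b,1))
def t2(c1,v1,c2,v2):
    s=np.linalg.lstsq(np.c_[v1,-v2],c2-c1,rcond=None)[0];p,q=c1+s[0]*v1,c2+s[1]*v2
    l=RU.T@((p+q)/2-U0);a=np.radians(15);x=l[0]+.08;z=l[2]-.066
    return 'slope',(x*np.cos(a)+z*np.sin(a)).round(4),'y',l[1].round(4),'height',(-x*np.sin(a)+z*np.cos(a)).round(4),'gap',np.linalg.norm(p-q).round(4)
S0=D['scene'];s0=mark(G(S0),363,370,204,212);T0=D['top'];t0=mark(G(T0),370,379,203,213)
print('before top+wrist',t2(*ray(T0,t0),*wray(w,b,{**o,'eef_pos':np.array([.627,-.062,.1468])})),t0)
print('before top+scene',t2(*ray(T0,t0),*ray(S0,s0)))
t1=(374.6,0);
T1=optics.get_image('top');S1=optics.get_image('scene');pickle.dump((T1,S1,w),open('d1.pkl','wb'))
s1=mark(G(S1),360,372,203,214);print('scene mark',np.round(s0,1),np.round(s1,1))
print('now scene+wrist',t2(*ray(S1,s1),*wray(w,uw_,o)))
g=G(w);print(g[164:240:4,288:352:6])
index()
E
python3 rk.py
```

```text
[ 0.628  -0.0623  0.1476]
wrist mark now [321.2 217.5] before [321.  216.1]
before top+wrist ('slope', np.float64(0.0634), 'y', np.float64(-0.0619), 'height', np.float64(0.0155), 'gap', np.float64(0.0013)) (np.float64(374.8494756323257), np.float64(208.0919185687847))
before top+scene ('slope', np.float64(0.0639), 'y', np.float64(-0.0615), 'height', np.float64(0.0183), 'gap', np.float64(0.0016))
scene mark [365.2 207.7] [366.7 207.9]
now scene+wrist ('slope', np.float64(0.0665), 'y', np.float64(-0.063), 'height', np.float64(0.0162), 'gap', np.float64(0.0015))
[[51 52 25 32 19 23 28 26 18 26 62]
 [50 51  4 22  9 13  7 15 22 28 48]
 [55 52 29 25 30 33 22 15 25 35 52]
 [53 51 19 27 25 32 17 22 18 22 55]
 [55 57 20 29 22 20 12 22 23 24 54]
 [50 52 18 27 23 25 22 22 30 23 54]
 [52 58 16 13 31 14 25 25 23 28 46]
 [53 53 25 19 18 26 24 27 22  8 50]
 [55 60 19 30 27 10 26 24 21 22 55]
 [54 49 27 22 31 34 38 36 30 25 54]
 [52 56 34 26 34 30 24 27 31 28 49]
 [55 50 25 32 36 33 28 33 27 20 53]
 [52 50 32 25 30 29 26 38 34 15 54]
 [54 58 17 26 23 34 20 19 37 30 50]
 [55 50 21 26 31 26 28 19 22 25 54]
 [51 51 15 30 33 21 31 37 29 20 56]
 [49 61 18 35 27 21 25 20 24  2 49]
 [58 58 18 30  8 19 31 10 21 19 52]
 [53 54 53 49 55 55 58 53 53 52 52]]
bar line 60.3 [[1.0, -1.7], [11.0, -19.3]]
skirt mark 60.9 0.0266 16
long lines [np.float64(-120.0), np.float64(-59.8), np.float64(0.2), np.float64(59.8), np.float64(119.9)]
```

The rocker's shading shows it has toggled, but my tip may have landed on the housing's far rim. I'll press again, about 7 mm nearer, to be sure.

```bash
python3 -c "
from h import *
go(uw([-.0253,-.0618,.105]),172.8)"
```

```text
t 18.0833 pos [ 0.6278 -0.0623  0.1482] yaw 172.8 q1,q6 [-16.4 -99.2] F [ 0.3 -0.3  0.2]
shift [0.57 0.06 4.32] turn 0.027806248832717984
```

Request:
carry_out:
  plan:
    - [0.6,0,1,0]
    - [0.6,0,2,0]
    - [0.6,0,3,0]
    - [0.6,0,4,0]
    - [0.6,0,4.3,0]
    - [0.6,0,4.5,0]
    - [0.6,0,4.7,0]
    - [0.6,0,4.8,0]
    - [0.6,0,4.8,0]

```text
time_s: 18.83
eef_pos: [0.6222, -0.0615, 0.0991]
eef_rot: [0.196, 3.135, -0.0]
contact_force: [0.3, -0.5, -0.0]
grip_width: 0.0002
grasp_force: 0.0
```

Request:
carry_out:
  plan:
    - [0,0,0.1,0]
    - [0,0,0.2,0]
    - [0,0,0.3,0]
    - [0,0,0.3,0]

```text
time_s: 19.17
eef_pos: [0.6223, -0.0616, 0.0966]
eef_rot: [0.196, 3.135, -0.0]
contact_force: [-1.0, 0.2, 3.1]
grip_width: 0.0002
grasp_force: 1.6
```

Request:
carry_out:
  plan:
    - [0,0,0.1,0]
    - [0,0,0.2,0]
    - [0,0,0.2,0]

```text
time_s: 19.42
eef_pos: [0.6224, -0.0616, 0.0962]
eef_rot: [0.196, 3.133, -0.001]
contact_force: [-5.2, 1.4, 14.8]
grip_width: -0.0001
grasp_force: 7.5
```

Request:
carry_out:
  plan:
    - [0,0,0.1,0]
    - [0,0,0.2,0]
    - [0,0,0.2,0]

```text
time_s: 19.67
eef_pos: [0.6226, -0.0616, 0.0958]
eef_rot: [0.196, 3.132, -0.002]
contact_force: [-8.9, 1.7, 25.3]
grip_width: -0.0
grasp_force: 13.4
```

Request:
carry_out:
  plan:
    - [0,0,-1,0]
    - [0,0,-3,0]
    - [0,0,-7,0]
    - [2,0,-9,0]
    - [4,0,-9,0]
    - [8,0,-9,0]
    - [12,0,-9,0]
    - [16,0,-9,0]
    - [16,0,-9,0]
    - [16,0,-9,0]

```text
time_s: 20.5
eef_pos: [0.4619, -0.0412, 0.1824]
eef_rot: [0.197, 3.135, -0.0]
contact_force: [0.7, -0.4, 0.5]
grip_width: 0.0002
grasp_force: 0.0
```

```bash
cat > rk2.py <<'E'
from h import *
import pickle
D=pickle.load(open('d0.pkl','rb'));T0,S0=D['top'],D['scene'];T1,S1=optics.get_image('top'),optics.get_image('scene')
G=lambda d:cv2.cvtColor(d['color'],6).astype(float)
def mark(d,u0,u1,v0,v1):
    g=G(d)[v0:v1,u0:u1];w=np.clip(g-g.max()*.5,0,None);V,U=np.mgrid[v0:v1,u0:u1];return np.array([(w*U).sum(),(w*V).sum()])/w.sum()
t0,t1=mark(T0,371,379,203,213),mark(T1,371,379,200,213)
s0,s1=mark(S0,362,371,203,212),mark(S1,362,372,203,213)
print('top',t0,t1,'scene',s0,s1)
P0,e0=tri(T0,t0,S0,s0);P1,e1=tri(T1,t1,S1,s1);a=np.radians(15)
for P in(P0,P1):
    l=RU.T@(P-U0);x,z=l[0]+.08,l[2]-.066;print('s',x*np.cos(a)+z*np.sin(a),'y',l[1],'h',-x*np.sin(a)+z*np.cos(a))
print(e0,e1)
def w(s,h,y=-.0618):return uw([-.08+s*np.cos(a)-h*np.sin(a),y,.066+s*np.sin(a)+h*np.cos(a)])
for h0 in(.012,.016):
  for hp in(.004,.008):
    for dl in(.2,.3,.36):
        ds,dh=.0637-.053,h0-hp;c,n=np.cos(dl),np.sin(dl)
        q=w(.053+ds*c+dh*n,hp-ds*n+dh*c)
        print(h0,hp,dl,'dtop',(proj(T0,q)-proj(T0,w(.0637,h0))).round(2),'dscene',(proj(S0,q)-proj(S0,w(.0637,h0))).round(2))
E
python3 rk2.py
```

```text
top [374.83391003 208.11072664] [374.81923077 206.22307692] scene [365.17727273 207.75454545] [366.61038961 207.96536797]
s 0.06385017161670725 y -0.06151171747572887 h 0.01824648712147029
s 0.06725601070538093 y -0.061506356008141104 h 0.01464851583356478
0.0016244378125792166 0.0019916838820731773
0.012 0.004 0.2 dtop [[-0.02 -0.82]] dscene [[0.6  0.37]]
0.012 0.004 0.3 dtop [[-0.04 -1.14]] dscene [[0.84 0.64]]
0.012 0.004 0.36 dtop [[-0.07 -1.3 ]] dscene [[0.97 0.83]]
0.012 0.008 0.2 dtop [[-0.07 -0.4 ]] dscene [[0.33 0.58]]
0.012 0.008 0.3 dtop [[-0.12 -0.52]] dscene [[0.45 0.93]]
0.012 0.008 0.36 dtop [[-0.15 -0.56]] dscene [[0.5  1.16]]
0.016 0.004 0.2 dtop [[ 0.03 -1.25]] dscene [[0.86 0.17]]
0.016 0.004 0.3 dtop [[ 0.03 -1.77]] dscene [[1.24 0.36]]
0.016 0.004 0.36 dtop [[ 0.02 -2.06]] dscene [[1.45 0.51]]
0.016 0.008 0.2 dtop [[-0.02 -0.83]] dscene [[0.6  0.38]]
0.016 0.008 0.3 dtop [[-0.05 -1.15]] dscene [[0.85 0.65]]
0.016 0.008 0.36 dtop [[-0.07 -1.31]] dscene [[0.98 0.84]]
```

```bash
python3 -c "
from h import *
print(workorder.close_job())"
```

```text
the job is handed in; nothing more can be done
None
```

The job is handed in: the drawer is shut against its stop, the dial index is within about 1° of the 15-minute line, and the rocker's far half is pressed down to a hard stop. The hand-in gave no verdict, and I checked the rocker only by contact force and the shift of its white mark, which fit it being fully on.

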